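# Open the insulated coffee container for refilling

### The job

The coffee container is due for a refill: fold its carrying handle right down, to the side where nothing tall stands in its way, unscrew the cap with the two arms and, once the thread has let go, lift it off. Stand the cap upright, open side down, wholly on the round wooden board and let go. Leave the jar, the bowl and the two mugs where they are, and the board too.

Things in the scene. Friction and masses are not known exactly. Their poses are not given: they have to be found in the camera images.
- urn_rim (a point): Centre of the rim of the coffee container's neck (hidden under the cap), 150 mm above the counter; the neck is 73 mm in diameter, 81 mm over its thread. z points up along the neck. The hinge line of the carrying handle runs parallel to this frame's y axis, 75 mm below this point. Thread: right-handed, 9 mm lead, so the cap is unscrewed anticlockwise seen from above and climbs 9 mm per turn.
- bail (a joint): Angle of the carrying handle (rad): 0 = upright over the cap, positive = leaning to the +x side of urn_rim's frame, negative = to the -x side; stops at +1.45 and -1.45 (folded down). It stays where it is left; about 1 N at its top moves it. Upright or half folded it is in the way of the cap, whose arms strike its legs.
- bail_mid (a point): Middle of the top bar of the carrying handle: a dark steel U of 10 mm round bar, with a 15 mm thick, 70 mm long rubber sleeve in the middle of its straight, 100 mm long top. The top is parallel to the hinge line and 122 mm from it; the legs stand 83 mm either side of the container's axis.
- cap_fin (a point): Centre of the grip fin on top of the cap: an upright black bar 60 mm long, 16 mm wide, 22 mm tall. This point is 11 mm above the cap's flat top, 61 mm above its lower edge, 19 mm above urn_rim when screwed fully home, 41 mm above the middle of the two arms. x runs along the fin and the arms, z up the cap's axis.
- board_top (a point): Round wooden board lying loose on the counter, 160 mm in diameter, 12 mm thick. This point is the centre of its upper face.
- jar_mid (a point): Tall glass jar with a steel lid, 72 mm in diameter, 175 mm tall, standing close to the container on one of the two sides to which the handle folds; it blocks the handle on that side. This point is half-way up its axis.
- bowl: White bowl, 104 mm across, 48 mm tall, on the other side of the container; the folded handle passes above it. Origin under its centre.
- mug_a: White mug, 78 mm across the mouth, 95 mm tall, handle at its +y side. Origin under its centre.
- mug_b: White mug like the other. Origin under its centre.
- urn: The insulated steel coffee container, fixed to the counter, body 144 mm in diameter up to 100 mm, then the neck. Origin under its centre. The thread lets go after a little over 2 turns, when the cap has risen about 19 to 20 mm; it then lifts straight up. Turned over 1/4 turn past that, the cap may drop off a thread end and lean. It is clear of the neck after 42 mm of rise.
- cap: The loose black screw cap, 72 mm tall, about 0.25 kg: a skirt 95 mm in diameter and 50 mm tall, the fin on top, and two opposite arms (along x) that reach 85 mm from the axis, 16 mm wide, 20 mm tall, from 10 to 30 mm above the lower edge. Origin under its centre. It turns easily: a sideways push of a few N on an arm, or a twist of the fin.
Not all that is in view belongs to the job. What is shaped like the cap but orange is not meant.

How it is judged:
On the way, in this order (a step that is already met when the one before it is completed fails the run):
1. the carrying handle is folded down (beyond 1.2 rad) while the cap is still screwed in ((value of joint bail above 1.2 rad or value of joint bail below -1.2 rad) and z of cap_fin in the frame of urn_rim below 0.028 m), for 0.1 s.
2. the cap has climbed more than 15 mm up its thread, still on the neck (z of cap_fin in the frame of urn_rim between 0.034 and 0.046 m and horizontal distance between cap_fin and urn_rim below 0.012 m), for 0.1 s.
3. the cap is lifted clear of the neck (z of cap_fin in the frame of urn_rim above 0.063 m), for 0.048 s.
At the end, for the whole second after the job is handed in: The cap stands upright (within 0.1 rad), open side down and at rest, wholly on the round board (axes within 34 mm), the board within 30 mm of where it was, and the container's handle is folded down (beyond 1.2 rad either way) (horizontal distance between cap_fin and board_top below 0.034 m and height (world z) of cap_fin between 0.069 and 0.077 m and angle between cap_fin's own z axis and vertical below 0.1 rad and linear speed of cap below 0.02 m/s and (value of joint bail above 1.2 rad or value of joint bail below -1.2 rad) and distance of board_top from where it was at the start of the episode below 0.03 m); the robot touches nothing.
It fails at once if the jar, the bowl or a mug is moved more than 20 mm (distance of any of jar_mid, bowl, mug_a, mug_b from where it was at the start of the episode above 0.02 m).
It also fails if it takes over 72 s, if anything falls off the work surface, if the arm or the gripper's body presses on something with over 40 N, if the wrist force passes 120 N, or if a joint passes its speed limit or range.

### The arm

A 6-joint arm with a two-finger parallel gripper is mounted at the origin on the work surface. World frame = base frame: x ahead of the robot, y to its left, z up, the work surface at z = 0. Lengths are in m, angles in rad, forces in N, time in s.
With the tool pointing down it reaches from about 0.2 to 0.875 m from the base axis. Payload 3.4 kg.
Tool frame: the origin (TCP) lies on the centre line of the jaws, within the pads' length; the fingertips stand 17 mm ahead of it and the grasp point (between the pads) lies 2 mm behind it; z points along the fingers, y is the direction in which the jaws open and shut (so a half turn about z gives the same grasp; the last joint's range is limited). The gripper opens to 94 mm and grips with 3 to 60 N. Pads are 16 mm wide; open, the fingers measure 119 mm over their backs; the gripper's body (75 mm by 177 mm) begins 78 mm behind the grasp point.
Start: joints at [1.077, 0.276, 1.505, -0, 1.361, -0.121], TCP at [0.209, 0.536, 0.222] pointing down, gripper open.
Joint ranges: [-2.89, 2.89], [-0.75, 2.08], [0.22, 2.7], [-1.18, 4.32], [0.11, 2.71], [-2.7, 2.7]. Speed limits (rad/s): [2.57, 2.57, 3.14, 3.14, 3.14, 3.14].

### API

Orientations are given as a 3x3 rotation matrix whose columns are the frame's x, y, z axes.
In Python, from rig import robot, cams, workorder gives the robot as it stands. The module is installed in compiled form; this text tells all that it offers.
- The arm moves only by the tool apply_moves, never from a script. Its argument "moves" is a list that holds one entry, the list of rows, each a list of 7 numbers: the shift along the world's x, y, z in mm, then the turn, a rotation vector about the world's x, y, z in rad, then the closure in counts, from 0 (fully open) to 255 (shut). A call has 1 to 12 rows; each row shifts and turns the commanded pose from where the row before left it; what a row does not reach is not made up. A row lasts 1/12 s, in which the tool goes at most 41.7 mm and 7.16 degrees, less where a joint would pass 70% of its speed; a pose out of reach is approached as far as the arm can. A call with a gripper value outside its range is refused whole. The fingers move at their own pace and stop on an object; the grip force is fixed at half the most. Time passes only in rows, so rows that do not move let the fingers close. It gives the time, the measured TCP pose, the force and the opening at its end, in the units of the state.
- robot.read_state(): the state, without advancing time (a new reading comes with each control period).
- cams.grab_frame(name): name is "side" or "top" or "wrist"; returns (picture, depth): 420x560x3 uint8, red, green, blue; 420x560 float32, m along the optical axis (not along the pixel's ray), 0 where there is no reading.
- cams.camera_info(name): a dict with "mtx" (3x3 intrinsics, pixels), "rvec" (rotation vector, rad) and "tvec" (3), from world to camera coordinates, as OpenCV has them. Camera axes: x right, y down, z forward; pixel columns grow to the right and rows downward; lengths in m; the calibration is good to about 2 mm. The wrist camera is an equidistant fisheye: a pixel r from the principal point sees the ray r / f radians off the axis. A picture is of the moment at which its call begins: read the wrist's pose just before it. camera_info takes no time and is no camera call; for the wrist camera it gives the pose at the moment of the call.
- workorder.finish_job(): hands the job in, once; it reports no verdict.
The state is a dict: "time": time; "joints": joint angles; "dq": joint speeds; "effort": joint torques, N m; "position": TCP position; "eef_rot": TCP orientation; "wrist_force": force on the tool from outside, world axes, zero at the start; "torque": the same for the moment, N m; "width": opening from 0.0 (shut) to 1.0 (fully open).
Only numpy, scipy, OpenCV 4.12 (cv2) and the standard library are available. Lean on these libraries where they do the work, as an engineer would, in place of code of your own. Each camera call takes 0.05 s, during which the arm holds its last target.

## Working session

There is one attempt and no reset: what is moved stays moved. The work goes in short steps, Python scripts to look and compute and a tool call to move; the robot and the scene stay as the last step left them, time stands still between calls to the robot, and variables do not carry over. Pictures are saved under pics/ and viewed, and the job is handed in when it is done.

Besides the shell and the picture viewer there is one more tool, called after "Emit:" as name([rows], argument=value, ...), one row to a line, values as JSON. apply_moves: Moves the arm, as the interface text tells. Its arguments: {"type":"object","properties":{"moves":{"type":"array","items":{"type":"array","items":{"type":"array","items":{"type":"number"}}}}},"required":["moves"]}

```bash
mkdir -p pics; cat > h.py <<'E'
import numpy as np, cv2
from rig import robot, cams, workorder
def grab(n):
    p,d=cams.grab_frame(n); return p,d
def save(n,p): cv2.imwrite('pics/'+n+'.png',cv2.cvtColor(p,cv2.COLOR_RGB2BGR))
def pts(n,d):
    i=cams.camera_info(n);K=np.array(i['mtx']);R=cv2.Rodrigues(np.array(i['rvec'],float))[0];t=np.array(i['tvec']).ravel()
    v,u=np.mgrid[0:420,0:560]
    c=np.stack([(u-K[0,2])/K[0,0]*d,(v-K[1,2])/K[1,1]*d,d],-1)
    return (c-t)@R
E
python3 - <<'E'
from h import *
s=robot.read_state();print(s['time'],s['position'],s['width'],s['wrist_force'])
for n in('top','side'):
    p,d=grab(n);save(n+'0',p);np.savez('/tmp/'+n,p=p,d=d,w=pts(n,d))
    i=cams.camera_info(n);print(n,np.round(i['mtx'],1).tolist(),np.round(i['rvec'],3),np.round(i['tvec'],3))
E
```

```text
0.0 [0.20920264 0.53501682 0.22163365] 1.0021323191730394 [ 0.00263944 -0.11657673 -0.60734675]
top [[399.1, 0.0, 283.7], [0.0, 399.1, 214.1], [0.0, 0.0, 1.0]] [ 2.128 -2.156  0.181] [0.067 0.54  1.028]
side [[411.2, 0.0, 277.3], [0.0, 411.2, 206.9], [0.0, 0.0, 1.0]] [ 0.313 -2.824  1.116] [0.528 0.142 0.963]
```

View pics/top0.png

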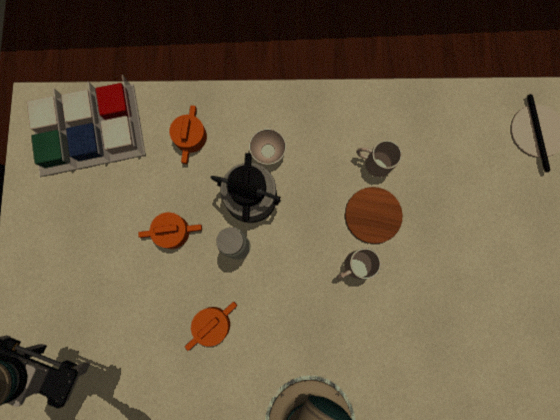

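View pics/side0.png

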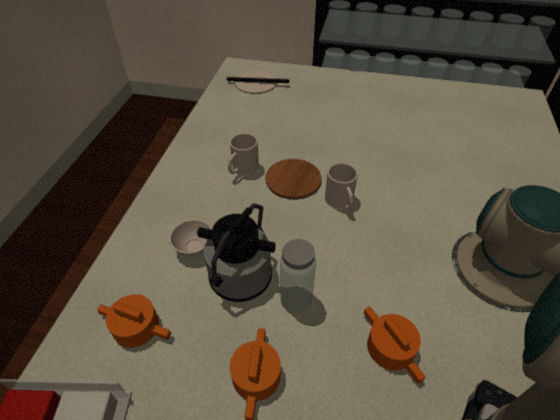

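Top picture: container with black cap at (247,190), handle top bar from (215,180) to (278,200), jar at (230,243), bowl at (267,148), board at (373,215), mugs at (383,158) and (362,264). The orange caps at (187,132), (168,230) and (210,326) are decoys. The only black cap is the one on the container.

```bash
python3 - <<'E'
from h import *
for n,(a,b,c,e) in dict(top=(120,270,190,310),side=(190,320,160,340)).items():
    z=np.load('/tmp/'+n+'.npz');p=z['p'][a:b,c:e];save(n+'crop',cv2.resize(np.clip(p*1.8,0,255).astype('uint8'),None,fx=4,fy=4,interpolation=3))
z=np.load('/tmp/top.npz');p=z['p'];w=z['w'];d=z['d']
for nm,(u,v) in dict(board=(373,215),jar=(230,240),bowl=(267,150),capfin=(247,185),counter=(300,300),counter2=(450,200)).items():print(nm,w[v,u].round(3))
hsv=cv2.cvtColor(p,cv2.COLOR_RGB2HSV)
m=(w[...,2]>.006)&(w[...,2]<.03)&(hsv[...,0]<20)&(hsv[...,1]>110)
m[:, :330]=0;m[:,420:]=0;m[:170]=0;m[260:]=0
(c,r)=cv2.minEnclosingCircle(np.argwhere(m)[:,::-1].astype(np.float32));print('board',c,r,w[m].mean(0),np.ptp(w[m],0))
for n in('top','side'):
  z=np.load('/tmp/'+n+'.npz');w=z['w']
  print(n)
  for zl,zh in((.005,.1),(.1,.12),(.12,.15),(.152,.162),(.165,.176),(.176,.19),(.19,.26)):
    m=(w[...,2]>zl)&(w[...,2]<zh)&(z['d']>0)&(w[...,0]>.4)&(w[...,0]<.85)&(abs(w[...,1]-.17)<.2)
    k,l,st,ce=cv2.connectedComponentsWithStats(m.astype('uint8'))
    for i in range(1,k):
        if st[i,4]>8:
            q=w[l==i];print(zl,zh,st[i,4],ce[i].round(),'mean',q.mean(0).round(3),'min',q.min(0).round(3),'max',q.max(0).round(3))
E
```

```text
board [ 0.54  -0.188  0.011]
jar [0.46  0.187 0.174]
bowl [0.732 0.105 0.007]
capfin [0.584 0.145 0.202]
counter [0.312 0.019 0.002]
counter2 [ 0.582 -0.41  -0.001]
board (373.22479248046875, 215.11239624023438) 28.904279708862305 [ 0.53985805 -0.1880197   0.01220673] [0.15771681 0.15633688 0.01263926]
top
0.005 0.1 1206 [188. 134.] mean [0.767 0.322 0.047] min [0.69  0.276 0.005] max [0.85  0.37  0.078]
0.005 0.1 1010 [267. 146.] mean [0.737 0.104 0.026] min [0.678 0.054 0.005] max [0.798 0.159 0.054]
0.005 0.1 9 [240. 164.] mean [0.664 0.171 0.099] min [0.662 0.164 0.096] max [0.668 0.18  0.1  ]
0.005 0.1 9 [257. 166.] mean [0.66  0.127 0.098] min [0.656 0.123 0.096] max [0.665 0.133 0.1  ]
0.005 0.1 20 [269. 174.] mean [0.637 0.098 0.099] min [0.623 0.087 0.096] max [0.648 0.11  0.1  ]
0.005 0.1 11 [226. 175.] mean [0.639 0.209 0.09 ] min [0.63  0.2   0.005] max [0.669 0.224 0.1  ]
0.005 0.1 25 [219. 184.] mean [0.614 0.226 0.088] min [0.601 0.218 0.075] max [0.621 0.234 0.1  ]
0.005 0.1 24 [275. 190.] mean [0.598 0.083 0.082] min [0.582 0.077 0.008] max [0.611 0.09  0.1  ]
0.005 
[... 5632 characters left out ...]
 0.178]
0.176 0.19 49 [219. 247.] mean [0.603 0.217 0.183] min [0.596 0.21  0.177] max [0.61  0.224 0.19 ]
0.176 0.19 18 [285. 249.] mean [0.483 0.189 0.177] min [0.477 0.177 0.176] max [0.486 0.197 0.178]
0.176 0.19 12 [296. 247.] mean [0.462 0.181 0.177] min [0.459 0.172 0.176] max [0.465 0.187 0.179]
0.176 0.19 22 [308. 248.] mean [0.44  0.178 0.177] min [0.428 0.172 0.176] max [0.451 0.185 0.178]
0.176 0.19 14 [293. 253.] mean [0.466 0.196 0.177] min [0.461 0.191 0.176] max [0.474 0.202 0.178]
0.176 0.19 13 [307. 257.] mean [0.439 0.2   0.177] min [0.432 0.19  0.176] max [0.445 0.209 0.177]
0.19 0.26 356 [238. 222.] mean [0.581 0.162 0.201] min [0.559 0.099 0.191] max [0.604 0.213 0.207]
```

View pics/topcrop.png

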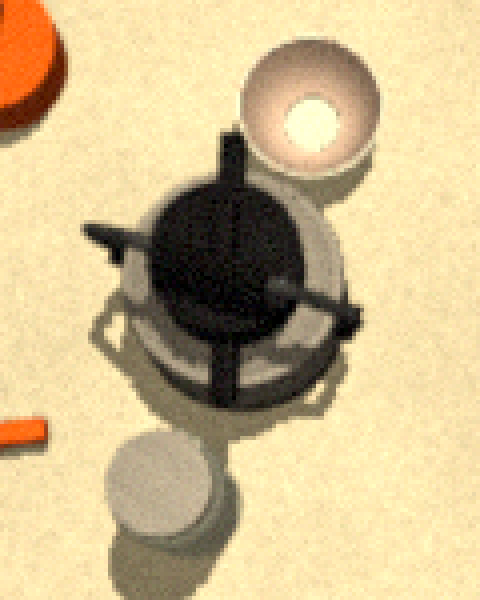

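View pics/sidecrop.png

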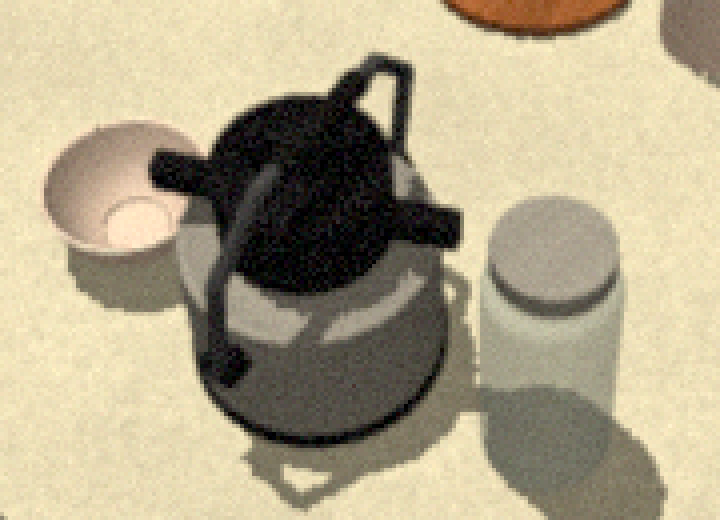

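```bash
python3 - <<'E'
from h import *
s=robot.read_state();print(s['time'],np.round(s['eef_rot'],3).tolist(),s['joints'])
z=np.load('/tmp/top.npz');w=z['w'];p=z['p'].astype(int)
for nm,(a,b,c,e) in dict(mug_a=(140,178,350,402),mug_b=(248,284,335,382)).items():
    q=w[a:b,c:e];k=q[...,2]>.085;print(nm,q[k].mean(0),q[k].min(0),q[k].max(0))
# dark bar above .19
m=(w[...,2]>.19)&(w[...,2]<.22)&(abs(w[...,0]-.59)<.06)&(abs(w[...,1]-.155)<.07)
q=w[m];l=cv2.fitLine(q[:,:2].astype(np.float32),cv2.DIST_L2,0,.001,.001).ravel();print('bar',l,np.percentile(q,[2,50,98],axis=0).round(3))
m=(w[...,2]>.120)&(w[...,2]<.146)&(abs(w[...,1]-.152)<.016)&((abs(w[...,0]-.597)>.055)&(abs(w[...,0]-.597)<.09))
q=w[m];print('arms',cv2.fitLine(q[:,:2].astype(np.float32),cv2.DIST_L2,0,.001,.001).ravel())
E
```

```text
0.1 [[-0.931, 0.364, -0.001], [0.364, 0.931, -0.001], [0.0, -0.002, -1.0]] [ 1.07698300e+00  2.76530039e-01  1.50595402e+00 -5.75489763e-06
  1.36070670e+00 -1.20961887e-01]
mug_a [ 0.67289489 -0.19773184  0.13910917] [ 0.36971153 -0.24930394  0.08505505] [0.72552051 0.06998735 1.10077279]
mug_b [ 0.40266849 -0.1325423   0.13960089] [ 0.36579381 -0.17951842  0.08500271] [0.44319196 0.06998735 1.10077279]
bar [0.32352388 0.94622    0.58155394 0.1558775 ] [[0.563 0.103 0.192]
 [0.581 0.156 0.202]
 [0.602 0.209 0.206]]
arms [ 0.99945223 -0.03309355  0.5896627   0.15221715]
```

Emit:
apply_moves([
  [[20,-24.5,0,0,0,0,255],[20,-24.5,0,0,0,0,255],[20,-24.5,0,0,0,0,255],[20,-24.5,0,0,0,0,255],[20,-24.5,0,0,0,0,255],[20,-24.5,0,0,0,0,255],[20,-24.5,0,0,0,0,255],[20,-24.5,0,0,0,0,255],[20,-24.5,0,0,0,0,255],[20,-24.5,0,0,0,0,255],[20,-24.5,0,0,0,0,255],[20,-24.5,0,0,0,0,255]],
])

```text
time: 1.1
position: [0.4499, 0.2401, 0.2222]
eef_rot: [[-0.931, 0.364, -0.001], [0.364, 0.931, -0.0], [0.0, -0.0, -1.0]]
wrist_force: [-0.3, 0.3, -0.1]
width: 0.184
```

Emit:
apply_moves([
  [[20,-24.5,0,0,0,0,255],[20,-24.5,0,0,0,0,255],[20,-24.5,0,0,0,0,255],[20,-24.5,0,0,0,0,255],[0,0,0,0,0,0,255]],
])

```text
time: 1.52
position: [0.533, 0.1392, 0.2218]
eef_rot: [[-0.93, 0.368, 0.002], [0.368, 0.93, -0.003], [-0.003, -0.002, -1.0]]
wrist_force: [0.1, 0.2, -0.6]
width: 0.002
```

```bash
python3 - <<'E'
from h import *
s=robot.read_state();print(s['joints'],np.round(s['eef_rot'],3).tolist(),s['width'])
p,d=grab('side');save('side1',p)
E
```

```text
[ 0.13126453  0.23931956  1.55798491 -0.00315204  1.34272871 -1.0616889 ] [[-0.93, 0.368, 0.002], [0.368, 0.93, -0.003], [-0.003, -0.002, -1.0]] 0.0015442916594570549
```

View pics/side1.png

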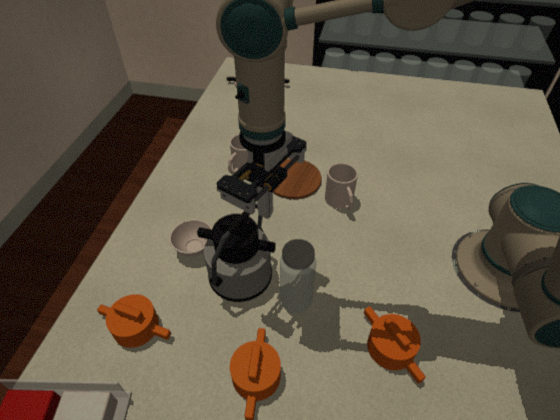

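Emit:
apply_moves([
  [[0,0,-12,0,0,0,255],[0,0,-13,0,0,0,255],[9.5,-3.2,0,0,0,0,255],[9.5,-3.2,0,0,0,0,255],[9.5,-3.2,0,0,0,0,255],[9.5,-3.2,0,0,0,0,255],[9.5,-3.2,0,0,0,0,255],[9.5,-3.2,0,0,0,0,255],[9.5,-3.2,0,0,0,0,255],[9.5,-3.2,0,0,0,0,255],[9.5,-3.2,0,0,0,0,255],[0,0,0,0,0,0,255]],
])

```text
time: 2.57
position: [0.6173, 0.1138, 0.1971]
eef_rot: [[-0.931, 0.365, 0.001], [0.365, 0.931, -0.0], [-0.002, 0.0, -1.0]]
wrist_force: [0.0, 0.5, -0.4]
width: 0.004
```

```bash
python3 - <<'E'
from h import *
p,d=grab('side');save('side2',cv2.resize(p[100:320,130:350],None,fx=2.7,fy=2.7))
E
```

```text
(no output)
```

View pics/side2.png

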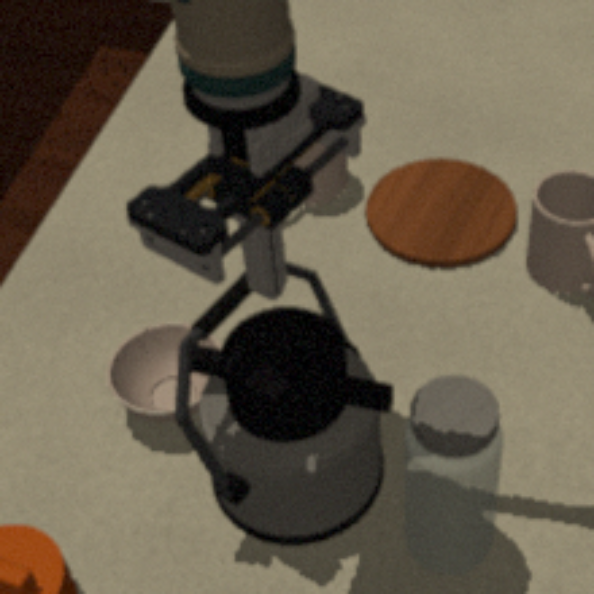

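Emit:
apply_moves([
  [[9.5,-3.2,-3,0,0,0,255],[9.5,-3.2,-5,0,0,0,255],[9.5,-3.2,-8,0,0,0,255],[9.5,-3.2,-8,0,0,0,255],[0,0,0,0,0,0,255],[-5,1.5,15,0,0,0,255],[0,0,20,0,0,0,255],[24,-8,0,0,0,0,255],[0,0,0,0,0,0,255]],
])

```text
time: 3.37
position: [0.6761, 0.0942, 0.2096]
eef_rot: [[-0.931, 0.365, 0.007], [0.365, 0.931, -0.001], [-0.006, 0.002, -1.0]]
wrist_force: [0.2, -0.3, 0.1]
width: 0.004
```

```bash
python3 - <<'E'
from h import *
p,d=grab('side');save('side3',cv2.resize(p[100:320,130:350],None,fx=2.7,fy=2.7))
E
```

```text
(no output)
```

View pics/side3.png

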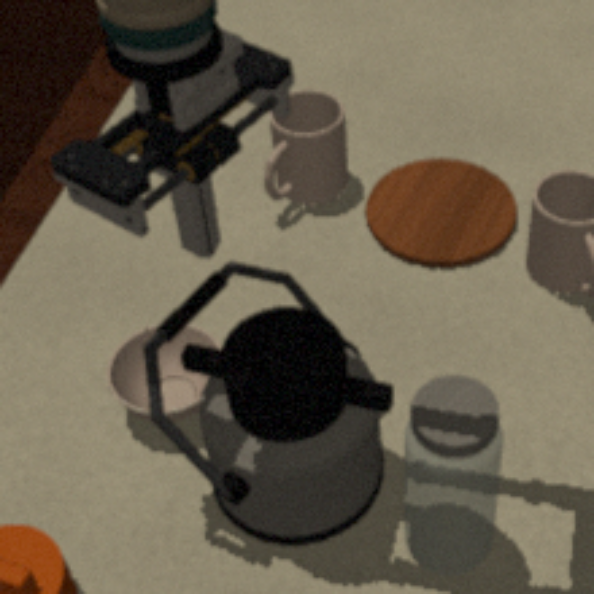

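Emit:
apply_moves([
  [[0,0,-12,0,0,0,255],[2,-1,-10,0,0,0,255],[4,-1.3,-8,0,0,0,255],[4,-1.3,-8,0,0,0,255],[4,-1.3,-8,0,0,0,255],[4,-1.3,-8,0,0,0,255],[3,-1,-8,0,0,0,255],[2,-0.6,-8,0,0,0,255],[1,0,-8,0,0,0,255],[1,0,-8,0,0,0,255],[1,0,-6,0,0,0,255],[0,0,-3,0,0,0,255]],
])

```text
time: 4.42
position: [0.6973, 0.0877, 0.112]
eef_rot: [[-0.931, 0.364, -0.002], [0.364, 0.931, 0.0], [0.002, -0.001, -1.0]]
wrist_force: [0.3, 0.4, -0.1]
width: 0.004
```

```bash
python3 - <<'E'
from h import *
p,d=grab('side');save('side4',cv2.resize(p[100:320,130:350],None,fx=2.7,fy=2.7))
E
```

```text
(no output)
```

View pics/side4.png

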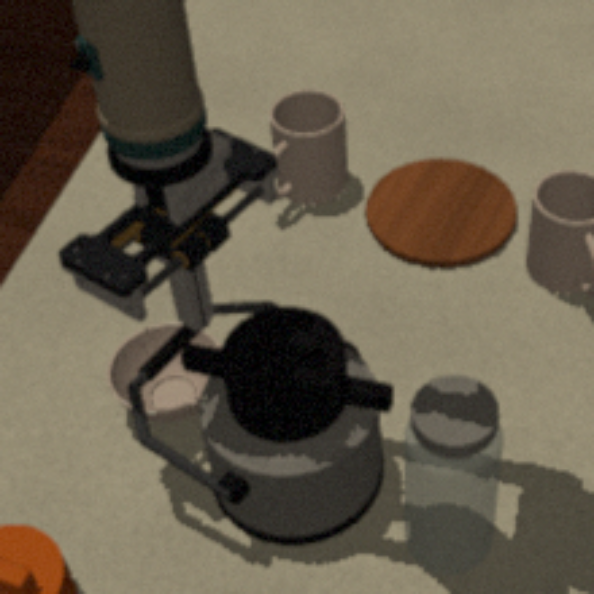

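Emit:
apply_moves([
  [[0,0,30,0,0,0,255],[0,0,30,0,0,0,255],[0,0,30,0,0,0,255],[0,0,30,0,0,0,255],[0,0,30,0,0,-0.12,0],[-15,10,0,0,0,-0.12,0],[-15,10,0,0,0,-0.12,0],[-15,10,0,0,0,-0.12,0],[-15,10,0,0,0,-0.12,0],[-15,10,0,0,0,-0.12,0],[-15,10,0,0,0,-0.12,0],[-10,4,0,0,0,-0.12,0]],
])

```text
time: 5.47
position: [0.5961, 0.1531, 0.264]
eef_rot: [[-0.231, 0.973, -0.0], [0.973, 0.231, 0.001], [0.001, -0.0, -1.0]]
wrist_force: [-0.3, 0.4, -1.0]
width: 0.532
```

Emit:
apply_moves([
  [[0,0,0,0,0,-0.12,0],[0,0,0,0,0,-0.12,0],[0,0,0,0,0,-0.12,0],[0,0,0,0,0,-0.12,0],[0,0,0,0,0,-0.12,0],[0,0,0,0,0,-0.12,0],[0,0,0,0,0,-0.12,0],[0,0,0,0,0,-0.12,0],[0,0,0,0,0,-0.12,0],[0,0,0,0,0,-0.12,0],[0,0,0,0,0,-0.12,0],[0,0,0,0,0,-0.12,0]],
])

```text
time: 6.47
position: [0.5976, 0.1518, 0.2638]
eef_rot: [[0.935, 0.355, 0.0], [0.355, -0.935, 0.0], [0.0, -0.0, -1.0]]
wrist_force: [-0.1, -0.0, -0.7]
width: 1.003
```

Emit:
apply_moves([
  [[0,0,0,0,0,-0.12,0],[0,0,0,0,0,-0.12,0],[0,0,0,0,0,-0.12,0],[0,0,0,0,0,0,0],[0,0,0,0,0,0,0]],
])

```text
time: 6.88
position: [0.5977, 0.1518, 0.2637]
eef_rot: [[1.0, 0.012, 0.0], [0.012, -1.0, 0.0], [0.0, -0.0, -1.0]]
wrist_force: [0.9, -0.4, -0.7]
width: 0.999
```

```bash
python3 - <<'E'
from h import *
s=robot.read_state();print(s['joints'],s['position'],np.round(s['eef_rot'],3).tolist(),s['width'])
y=np.array(s['eef_rot'])[:,1];print('y ang',np.degrees(np.arctan2(y[1],y[0])))
p,d=grab('side');save('side5',cv2.resize(p[100:320,130:350],None,fx=2.7,fy=2.7));w=pts('side',d)
C=np.array([.597,.152]);n=np.array([.948,-.32])
q=w-np.array([.597,.152,0]);nn=q[...,:2]@n;uu=q[...,:2]@np.array([.32,.948])
m=(nn>.095)&(nn<.15)&(q[...,2]>.07)&(abs(uu)<.05)&(q[...,2]<.15)
print(m.sum(),nn[m].mean(),np.percentile(w[m],[5,50,95],axis=0))
p,d=grab('wrist');save('w5',p)
E
```

```text
[1.35828185e-01 3.20832545e-01 1.33826199e+00 7.95321772e-05
 1.48242270e+00 1.69461814e+00] [0.59769634 0.15176198 0.26373465] [[1.0, 0.012, 0.0], [0.012, -1.0, 0.0], [0.0, -0.0, -1.0]] 0.9986741669681412
y ang -89.31248749094995
254 0.11766697085612328 [[0.69382888 0.07542316 0.08878929]
 [0.70898066 0.11662486 0.09528644]
 [0.72426855 0.15538867 0.09895818]]
```

View pics/side5.png

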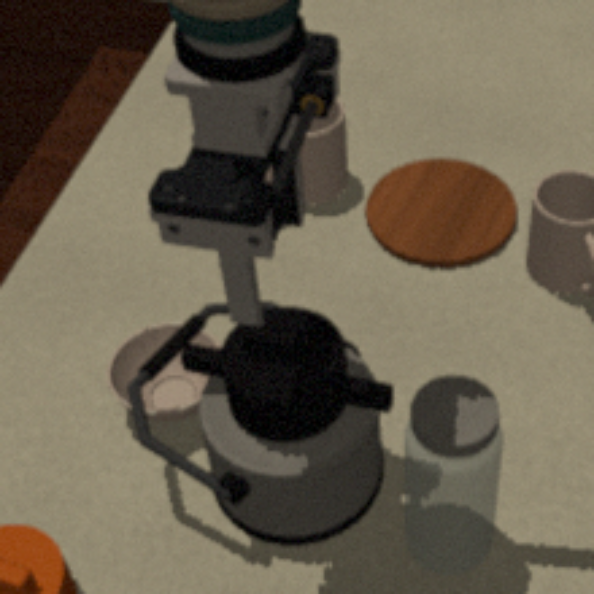

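View pics/w5.png

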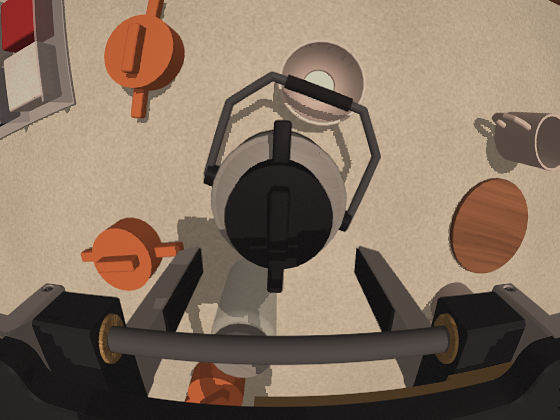

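Emit:
apply_moves([
  [[0,0,-25,0,0,0,60],[0,0,-25,0,0,0,120],[0,0,-20,0,0,0,120],[0,0,-15,0,0,0,120],[0,0,0,0,0,0,255],[0,0,0,0,0,0,255],[0,0,0,0,0,0,255],[0,0,0,0,0,0,255],[0,0,0,0,0,0,255],[0,0,0,0,0,0,255]],
])

```text
time: 7.82
position: [0.5981, 0.1517, 0.179]
eef_rot: [[1.0, 0.009, 0.001], [0.009, -1.0, 0.0], [0.001, -0.0, -1.0]]
wrist_force: [-0.5, 0.6, -0.3]
width: 0.33
```

Emit:
apply_moves([
  [[0,0,0,0,0,0,255],[0,0,0,0,0,0,255],[0,0,0,0,0,0,255],[0,0,0,0,0,0,255]],
])

```text
time: 8.15
position: [0.598, 0.1517, 0.1787]
eef_rot: [[1.0, 0.009, 0.0], [0.009, -1.0, 0.0], [0.0, -0.0, -1.0]]
wrist_force: [-0.7, -0.2, 2.1]
width: 0.169
```

Gripped (0.169 × 94 ≈ 16 mm, the fin's width). Unscrewing, first stroke.

Emit:
apply_moves([
  [[0,0,0.17,0,0,0.12,255],[0,0,0.17,0,0,0.12,255],[0,0,0.17,0,0,0.12,255],[0,0,0.17,0,0,0.12,255],[0,0,0.17,0,0,0.12,255],[0,0,0.17,0,0,0.12,255]],
])

```text
time: 8.65
position: [0.5977, 0.1516, 0.179]
eef_rot: [[0.742, 0.67, -0.001], [0.67, -0.742, -0.0], [-0.001, -0.001, -1.0]]
wrist_force: [-0.3, 0.8, -1.8]
width: 0.167
```

```bash
python3 - <<'E'
from h import *
s=robot.read_state();print(s['joints'],s['position'],s['wrist_force'],s['torque'])
p,d=grab('side');save('side6',cv2.resize(p[100:320,130:350],None,fx=2.7,fy=2.7))
E
```

```text
[1.35669068e-01 3.64181513e-01 1.48250409e+00 3.99150857e-05
 1.29573928e+00 9.71747007e-01] [0.59768244 0.15164631 0.17904199] [-0.32718991  0.7864083  -1.78143823] [0.04112362 0.1781657  0.01908852]
```

View pics/side6.png

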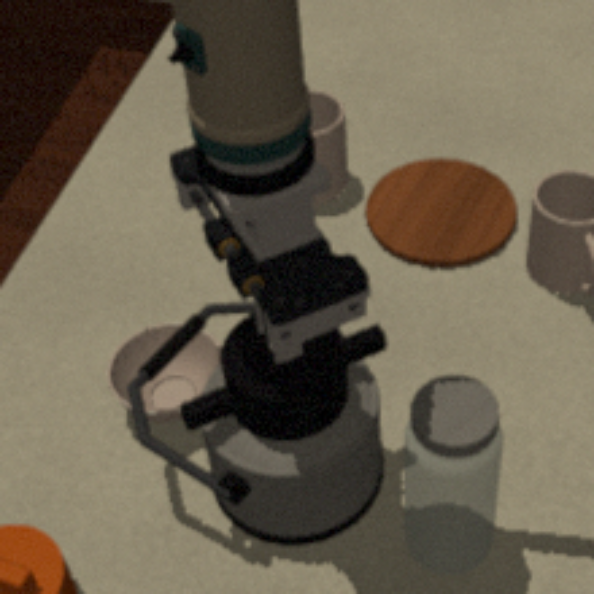

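Emit:
apply_moves([
  [[0,0,0.17,0,0,0.12,255],[0,0,0.17,0,0,0.12,255],[0,0,0.17,0,0,0.12,255],[0,0,0.17,0,0,0.12,255],[0,0,0.17,0,0,0.12,255],[0,0,0.17,0,0,0.12,255],[0,0,0.17,0,0,0.12,255],[0,0,0.17,0,0,0.12,255],[0,0,0.17,0,0,0.12,255],[0,0,0.17,0,0,0.12,255],[0,0,0.17,0,0,0.12,255],[0,0,0.17,0,0,0.12,255]],
])

```text
time: 9.7
position: [0.5969, 0.1523, 0.1811]
eef_rot: [[-0.566, 0.825, -0.002], [0.825, 0.566, 0.001], [0.002, -0.001, -1.0]]
wrist_force: [-2.0, 1.5, 0.0]
width: 0.17
```

Emit:
apply_moves([
  [[0,0,0.17,0,0,0.12,255],[0,0,0.17,0,0,0.12,255],[0,0,0.17,0,0,0.12,255],[0,0,0.17,0,0,0.12,255],[0,0,0.17,0,0,0.12,255],[0,0,0.17,0,0,0.12,255],[0,0,0.17,0,0,0.12,255],[0,0,0.17,0,0,0.12,255],[0,0,0.17,0,0,0.12,255],[0,0,0.17,0,0,0.12,255],[0,0,0.17,0,0,0.12,255],[0,0,0.17,0,0,0.12,255]],
])

```text
time: 10.7
position: [0.5966, 0.1514, 0.183]
eef_rot: [[-0.891, -0.453, -0.003], [-0.453, 0.891, -0.001], [0.003, 0.001, -1.0]]
wrist_force: [-1.4, -0.5, -0.9]
width: 0.167
```

Emit:
apply_moves([
  [[0,0,0.17,0,0,0.12,255],[0,0,0.17,0,0,0.12,255],[0,0,0.17,0,0,0.12,255],[0,0,0.17,0,0,0.12,255],[0,0,0.17,0,0,0.12,255],[0,0,0,0,0,0,255]],
])

```text
time: 11.2
position: [0.597, 0.1512, 0.184]
eef_rot: [[-0.483, -0.876, -0.002], [-0.876, 0.483, -0.001], [0.002, 0.002, -1.0]]
wrist_force: [-0.9, -0.8, -0.9]
width: 0.17
```

```bash
python3 - <<'E'
from h import *
s=robot.read_state();print(s['joints'],s['position'],s['wrist_force'],s['torque'])
p,d=grab('side');save('side7',cv2.resize(p[100:320,130:350],None,fx=2.7,fy=2.7))
E
```

```text
[ 1.35450228e-01  3.60856246e-01  1.47513400e+00 -6.77531868e-04
  1.30811572e+00 -2.50221095e+00] [0.59699823 0.15115674 0.18395302] [-0.88338628 -0.77111475 -0.86667356] [-0.09263558  0.36035078  0.07569909]
```

View pics/side7.png

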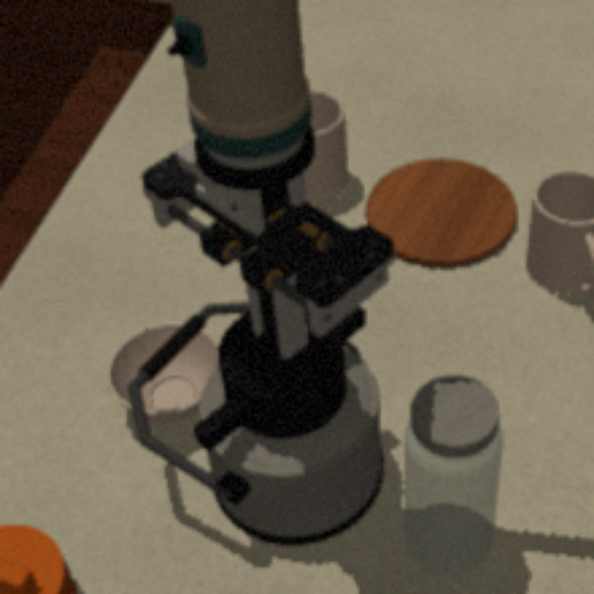

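Emit:
apply_moves([
  [[0,0,0,0,0,0,150],[0,0,0,0,0,0,150],[0,0,0,0,0,0,150],[0,0,0,0,0,0,150],[0,0,15,0,0,0,150],[0,0,15,0,0,0,150],[0,0,0,0,0,-0.1208,150],[0,0,0,0,0,-0.1208,150],[0,0,0,0,0,-0.1208,150],[0,0,0,0,0,-0.1208,150],[0,0,0,0,0,-0.1208,150],[0,0,0,0,0,-0.1208,150]],
])

```text
time: 12.25
position: [0.5982, 0.1518, 0.2147]
eef_rot: [[-0.944, -0.329, 0.001], [-0.329, 0.944, 0.0], [-0.001, 0.0, -1.0]]
wrist_force: [0.1, 0.4, -0.2]
width: 0.41
```

Emit:
apply_moves([
  [[0,0,0,0,0,-0.1208,150],[0,0,0,0,0,-0.1208,150],[0,0,0,0,0,-0.1208,150],[0,0,0,0,0,-0.1208,150],[0,0,0,0,0,-0.1208,150],[0,0,0,0,0,-0.1208,150],[0,0,0,0,0,-0.1208,150],[0,0,0,0,0,-0.1208,150],[0,0,0,0,0,-0.1208,150],[0,0,0,0,0,-0.1208,150],[0,0,0,0,0,-0.1208,150],[0,0,0,0,0,-0.1208,150]],
])

```text
time: 13.25
position: [0.5982, 0.1518, 0.2147]
eef_rot: [[-0.441, 0.898, 0.001], [0.898, 0.441, 0.0], [-0.0, 0.001, -1.0]]
wrist_force: [-0.2, -0.5, -0.1]
width: 0.41
```

Emit:
apply_moves([
  [[0,0,0,0,0,-0.1208,150],[0,0,0,0,0,-0.1208,150],[0,0,0,0,0,-0.1208,150],[0,0,0,0,0,-0.1208,150],[0,0,0,0,0,-0.1208,150],[0,0,0,0,0,-0.1208,150],[0,0,0,0,0,-0.1208,150],[0,0,0,0,0,-0.1208,150],[0,0,0,0,0,0,150]],
])

```text
time: 14.0
position: [0.5982, 0.1517, 0.2146]
eef_rot: [[0.484, 0.875, 0.001], [0.875, -0.484, 0.0], [0.0, 0.001, -1.0]]
wrist_force: [0.7, -0.2, 0.7]
width: 0.408
```

```bash
python3 - <<'E'
from h import *
s=robot.read_state();print(s['joints'],s['position'],s['width'])
p,d=grab('wrist');save('w8',p)
E
```

```text
[ 1.35685823e-01  3.43187425e-01  1.42506871e+00 -3.31348126e-06
  1.37258062e+00  6.41160424e-01] [0.59821421 0.15171357 0.21460801] 0.4084958643849249
```

View pics/w8.png

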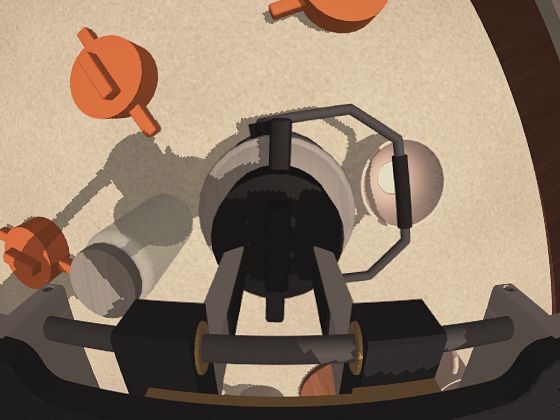

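Emit:
apply_moves([
  [[0,0,-15,0,0,0,150],[0,0,-14.5,0,0,0,150],[0,0,0,0,0,0,255],[0,0,0,0,0,0,255],[0,0,0,0,0,0,255],[0,0,0,0,0,0,255],[0,0,0,0,0,0,255],[0,0,0,0,0,0,255]],
])

```text
time: 14.72
position: [0.598, 0.1518, 0.1858]
eef_rot: [[0.482, 0.876, 0.001], [0.876, -0.482, 0.0], [0.001, 0.001, -1.0]]
wrist_force: [-1.5, -0.4, 3.6]
width: 0.168
```

Emit:
apply_moves([
  [[0,0,0.17,0,0,0.12,255],[0,0,0.17,0,0,0.12,255],[0,0,0.17,0,0,0.12,255],[0,0,0.17,0,0,0.12,255],[0,0,0.17,0,0,0.12,255],[0,0,0.17,0,0,0.12,255],[0,0,0.17,0,0,0.12,255],[0,0,0.17,0,0,0.12,255],[0,0,0.17,0,0,0.12,255],[0,0,0.17,0,0,0.12,255],[0,0,0.17,0,0,0.12,255],[0,0,0.17,0,0,0.12,255]],
])

```text
time: 15.72
position: [0.5978, 0.1519, 0.1879]
eef_rot: [[-0.809, 0.587, 0.0], [0.587, 0.809, 0.001], [0.0, 0.001, -1.0]]
wrist_force: [-2.1, 0.5, 1.2]
width: 0.17
```

Emit:
apply_moves([
  [[0,0,0.17,0,0,0.12,255],[0,0,0.17,0,0,0.12,255],[0,0,0.17,0,0,0.12,255],[0,0,0.17,0,0,0.12,255],[0,0,0.17,0,0,0.12,255],[0,0,0.17,0,0,0.12,255],[0,0,0.17,0,0,0.12,255],[0,0,0.17,0,0,0.12,255],[0,0,0.17,0,0,0.12,255],[0,0,0.17,0,0,0.12,255],[0,0,0.17,0,0,0.12,255],[0,0,0.17,0,0,0.12,255]],
])

```text
time: 16.72
position: [0.5975, 0.1521, 0.1899]
eef_rot: [[-0.688, -0.726, -0.0], [-0.726, 0.688, 0.001], [-0.001, 0.001, -1.0]]
wrist_force: [-1.7, 1.5, 3.7]
width: 0.167
```

Emit:
apply_moves([
  [[0,0,0.17,0,0,0.12,255],[0,0,0.17,0,0,0.12,255],[0,0,0,0,0,0,255],[0,0,0,0,0,0,150],[0,0,0,0,0,0,150],[0,0,0,0,0,0,150],[0,0,0,0,0,0,150],[0,0,15,0,0,0,150],[0,0,15,0,0,0,150],[0,0,0,0,0,-0.1208,150],[0,0,0,0,0,-0.1208,150]],
])

```text
time: 17.63
position: [0.5988, 0.1517, 0.2204]
eef_rot: [[-0.698, -0.716, 0.003], [-0.716, 0.698, 0.0], [-0.002, -0.002, -1.0]]
wrist_force: [-0.5, -0.8, 0.1]
width: 0.409
```

Emit:
apply_moves([
  [[0,0,0,0,0,-0.1208,150],[0,0,0,0,0,-0.1208,150],[0,0,0,0,0,-0.1208,150],[0,0,0,0,0,-0.1208,150],[0,0,0,0,0,-0.1208,150],[0,0,0,0,0,-0.1208,150],[0,0,0,0,0,-0.1208,150],[0,0,0,0,0,-0.1208,150],[0,0,0,0,0,-0.1208,150],[0,0,0,0,0,-0.1208,150],[0,0,0,0,0,-0.1208,150],[0,0,0,0,0,-0.1208,150]],
])

```text
time: 18.63
position: [0.5982, 0.1516, 0.2192]
eef_rot: [[-0.795, 0.606, 0.0], [0.606, 0.795, -0.0], [-0.0, 0.0, -1.0]]
wrist_force: [0.7, 0.5, -0.0]
width: 0.413
```

Emit:
apply_moves([
  [[0,0,0,0,0,-0.1208,150],[0,0,0,0,0,-0.1208,150],[0,0,0,0,0,-0.1208,150],[0,0,0,0,0,-0.1208,150],[0,0,0,0,0,-0.1208,150],[0,0,0,0,0,-0.1208,150],[0,0,0,0,0,-0.1208,150],[0,0,0,0,0,-0.1208,150],[0,0,0,0,0,-0.1208,150],[0,0,0,0,0,-0.1208,150],[0,0,0,0,0,-0.1208,150],[0,0,0,0,0,-0.1208,150]],
])

```text
time: 19.63
position: [0.5981, 0.1516, 0.2192]
eef_rot: [[0.506, 0.863, 0.0], [0.863, -0.506, -0.0], [-0.0, 0.0, -1.0]]
wrist_force: [-0.5, -0.5, 0.1]
width: 0.411
```

```bash
python3 - <<'E'
from h import *
s=robot.read_state();print(s['time'],s['joints'],s['position'],s['width'])
p,d=grab('wrist');save('w9',p)
p,d=grab('side');w=pts('side',d);save('side9',cv2.resize(p[100:320,130:350],None,fx=2.7,fy=2.7))
E
```

```text
19.6333 [ 1.35569274e-01  3.40992305e-01  1.41709638e+00 -1.60281306e-04
  1.38332601e+00  6.66085775e-01] [0.59814399 0.15157375 0.2191567 ] 0.41087809156983984
```

View pics/w9.png

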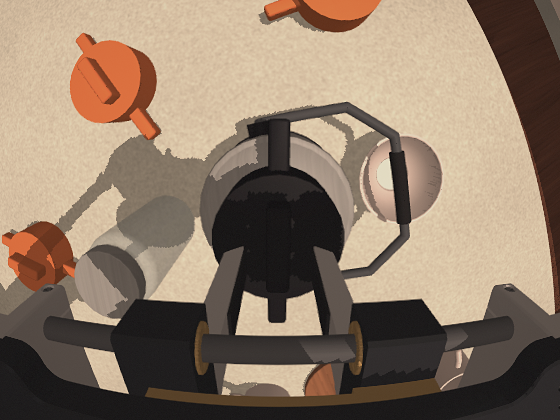

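View pics/side9.png

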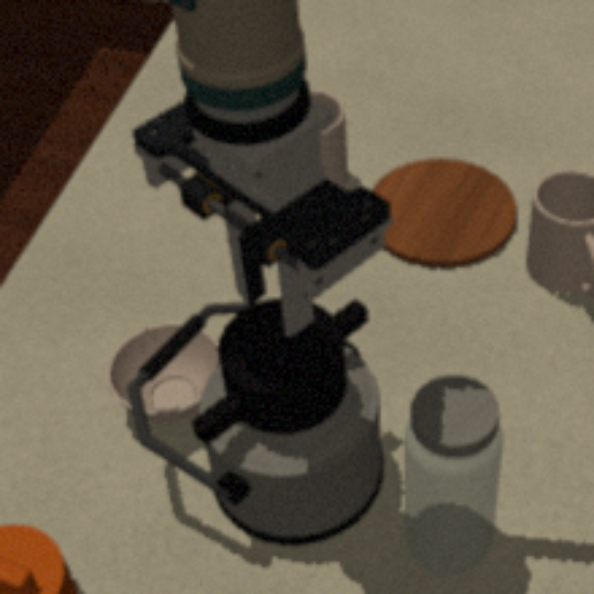

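Emit:
apply_moves([
  [[0,0,-15,0,0,0,150],[0,0,-14.5,0,0,0,150],[0,0,0,0,0,0,255],[0,0,0,0,0,0,255],[0,0,0,0,0,0,255],[0,0,0,0,0,0,255],[0,0,0,0,0,0,255],[0,0,0,0,0,0,255]],
])

```text
time: 20.4
position: [0.5982, 0.1518, 0.1907]
eef_rot: [[0.5, 0.866, 0.001], [0.866, -0.5, 0.0], [0.001, 0.001, -1.0]]
wrist_force: [-0.0, -0.3, 1.1]
width: 0.169
```

Emit:
apply_moves([
  [[0,0,0.17,0,0,0.12,255],[0,0,0.17,0,0,0.12,255],[0,0,0.17,0,0,0.12,255],[0,0,0.17,0,0,0.12,255],[0,0,0.17,0,0,0.12,255],[0,0,0.17,0,0,0.12,255],[0,0,0.17,0,0,0.12,255],[0,0,0.17,0,0,0.12,255],[0,0,0.17,0,0,0.12,255],[0,0,0.17,0,0,0.12,255],[0,0,0.17,0,0,0.12,255],[0,0,0.17,0,0,0.12,255]],
])

```text
time: 21.4
position: [0.5973, 0.1523, 0.1927]
eef_rot: [[-0.797, 0.604, -0.001], [0.604, 0.797, 0.001], [0.001, 0.001, -1.0]]
wrist_force: [-1.9, 0.8, 2.7]
width: 0.165
```

Emit:
apply_moves([
  [[0,0,0.17,0,0,0.12,255],[0,0,0.17,0,0,0.12,255],[0,0,0.17,0,0,0.12,255],[0,0,0.17,0,0,0.12,255],[0,0,0.17,0,0,0.12,255],[0,0,0.17,0,0,0.12,255],[0,0,0.17,0,0,0.12,255],[0,0,0.17,0,0,0.12,255],[0,0,0.17,0,0,0.12,255],[0,0,0.17,0,0,0.12,255],[0,0,0.17,0,0,0.12,255],[0,0,0.17,0,0,0.12,255]],
])

```text
time: 22.4
position: [0.597, 0.1517, 0.1948]
eef_rot: [[-0.703, -0.711, -0.001], [-0.711, 0.703, 0.0], [0.001, 0.001, -1.0]]
wrist_force: [-2.3, 0.2, 3.9]
width: 0.168
```

Emit:
apply_moves([
  [[0,0,0.17,0,0,0.12,255],[0,0,0.17,0,0,0.12,255],[0,0,0,0,0,0,255],[0,0,0,0,0,0,150],[0,0,0,0,0,0,150],[0,0,0,0,0,0,150],[0,0,0,0,0,0,150],[0,0,15,0,0,0,150],[0,0,15,0,0,0,150],[0,0,0,0,0,-0.1208,150],[0,0,0,0,0,-0.1208,150]],
])

```text
time: 23.32
position: [0.5989, 0.1518, 0.2254]
eef_rot: [[-0.713, -0.701, 0.003], [-0.701, 0.713, 0.0], [-0.002, -0.001, -1.0]]
wrist_force: [-0.6, -0.2, -0.3]
width: 0.412
```

Emit:
apply_moves([
  [[0,0,0,0,0,-0.1208,150],[0,0,0,0,0,-0.1208,150],[0,0,0,0,0,-0.1208,150],[0,0,0,0,0,-0.1208,150],[0,0,0,0,0,-0.1208,150],[0,0,0,0,0,-0.1208,150],[0,0,0,0,0,-0.1208,150],[0,0,0,0,0,-0.1208,150],[0,0,0,0,0,-0.1208,150],[0,0,0,0,0,-0.1208,150],[0,0,0,0,0,-0.1208,150],[0,0,0,0,0,-0.1208,150]],
])

```text
time: 24.32
position: [0.5982, 0.1517, 0.2241]
eef_rot: [[-0.782, 0.623, 0.0], [0.623, 0.782, 0.0], [-0.0, 0.0, -1.0]]
wrist_force: [0.2, -0.3, -0.0]
width: 0.413
```

Emit:
apply_moves([
  [[0,0,0,0,0,-0.1208,150],[0,0,0,0,0,-0.1208,150],[0,0,0,0,0,-0.1208,150],[0,0,0,0,0,-0.1208,150],[0,0,0,0,0,-0.1208,150],[0,0,0,0,0,-0.1208,150],[0,0,0,0,0,-0.1208,150],[0,0,0,0,0,-0.1208,150],[0,0,0,0,0,-0.1208,150],[0,0,0,0,0,-0.1208,150],[0,0,0,0,0,-0.1208,150],[0,0,0,0,0,-0.1208,150]],
])

```text
time: 25.32
position: [0.5982, 0.1517, 0.2241]
eef_rot: [[0.524, 0.852, 0.0], [0.852, -0.524, -0.0], [0.0, 0.0, -1.0]]
wrist_force: [1.0, -0.1, 0.5]
width: 0.413
```

```bash
python3 - <<'E'
from h import *
s=robot.read_state();print(s['time'],s['joints'],s['position'],s['width'])
p,d=grab('wrist');save('w10',p)
p,d=grab('side');w=pts('side',d);save('side10',cv2.resize(p[100:320,130:350],None,fx=2.7,fy=2.7))
m=(w[...,2]>.16)&(w[...,2]<.183)&(np.hypot(w[...,0]-.597,w[...,1]-.152)<.045)
print('cap top z',m.sum(),np.histogram(w[m][:,2],bins=12))
E
```

```text
25.3167 [ 1.35623696e-01  3.38542361e-01  1.40861078e+00 -5.55154767e-05
  1.39420051e+00  6.86910876e-01] [0.59818064 0.15165117 0.22408044] 0.4126869604615531
cap top z 928 (array([  2,   5,   2,   2,  10, 176, 512, 147,  23,  15,  22,  12]), array([0.16073878, 0.16259342, 0.16444806, 0.1663027 , 0.16815734,
       0.17001198, 0.17186662, 0.17372126, 0.1755759 , 0.17743054,
       0.17928518, 0.18113982, 0.18299447]))
```

View pics/w10.png

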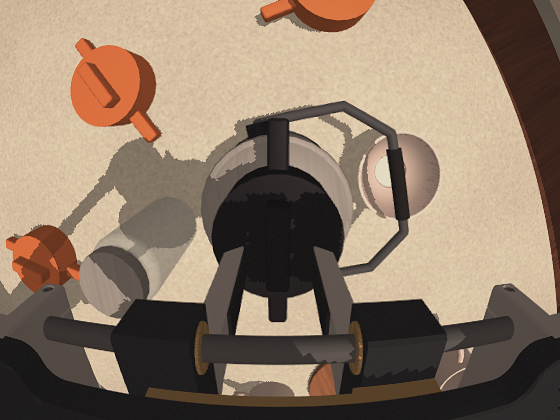

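View pics/side10.png

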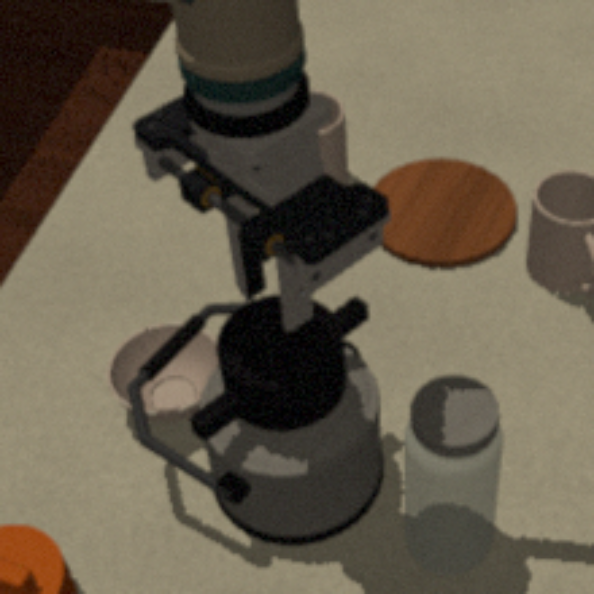

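Emit:
apply_moves([
  [[0,0,-15,0,0,0,150],[0,0,-15,0,0,0,150],[0,0,0,0,0,0,255],[0,0,0,0,0,0,255],[0,0,0,0,0,0,255],[0,0,0,0,0,0,255],[0,0,0,0,0,0,255],[0,0,0,0,0,0,255]],
])

```text
time: 26.08
position: [0.5981, 0.1518, 0.1952]
eef_rot: [[0.518, 0.856, 0.001], [0.856, -0.518, 0.0], [0.001, 0.001, -1.0]]
wrist_force: [-1.6, 0.1, 3.1]
width: 0.169
```

Emit:
apply_moves([
  [[0,0,0.17,0,0,0.12,255],[0,0,0.17,0,0,0.12,255],[0,0,0.17,0,0,0.12,255],[0,0,0.17,0,0,0.12,255],[0,0,0.17,0,0,0.12,255],[0,0,0.17,0,0,0.12,255],[0,0,0.17,0,0,0.12,255],[0,0,0.17,0,0,0.12,255],[0,0,0.17,0,0,0.12,255],[0,0,0.17,0,0,0.12,255],[0,0,0.17,0,0,0.12,255],[0,0,0.17,0,0,0.12,255]],
])

```text
time: 27.08
position: [0.5976, 0.152, 0.1972]
eef_rot: [[-0.784, 0.62, 0.0], [0.62, 0.784, 0.001], [0.0, 0.001, -1.0]]
wrist_force: [-2.0, 1.0, 2.5]
width: 0.169
```

Emit:
apply_moves([
  [[0,0,0.17,0,0,0.12,255],[0,0,0.17,0,0,0.12,255],[0,0,0.17,0,0,0.12,255],[0,0,0.17,0,0,0.12,255],[0,0,0.17,0,0,0.12,255],[0,0,0.17,0,0,0.12,255],[0,0,0.17,0,0,0.12,255],[0,0,0.17,0,0,0.12,255],[0,0,0.17,0,0,0.12,255],[0,0,0.17,0,0,0.12,255],[0,0,0.17,0,0,0.12,255],[0,0,0.17,0,0,0.12,255]],
])

```text
time: 28.08
position: [0.5973, 0.152, 0.1992]
eef_rot: [[-0.717, -0.697, -0.001], [-0.697, 0.717, 0.001], [-0.0, 0.001, -1.0]]
wrist_force: [-1.7, 1.2, 3.3]
width: 0.171
```

Emit:
apply_moves([
  [[0,0,0.17,0,0,0.12,255],[0,0,0.17,0,0,0.12,255],[0,0,0.17,0,0,0.12,255],[0,0,0,0,0,0,255],[0,0,0,0,0,0,255]],
])

```text
time: 28.5
position: [0.5975, 0.1515, 0.1997]
eef_rot: [[-0.434, -0.901, -0.0], [-0.901, 0.434, -0.0], [0.0, 0.0, -1.0]]
wrist_force: [-2.3, 0.1, 5.3]
width: 0.167
```

Emit:
apply_moves([
  [[0,0,1,0,0,0,255],[0,0,1,0,0,0,255],[0,0,0,0,0,0,255]],
])

```text
time: 28.75
position: [0.5974, 0.1515, 0.2001]
eef_rot: [[-0.432, -0.902, -0.002], [-0.902, 0.432, -0.0], [0.001, 0.002, -1.0]]
wrist_force: [-1.5, -0.0, -1.2]
width: 0.171
```

```bash
python3 - <<'E'
from h import *
s=robot.read_state();print(s['time'],s['joints'],s['position'],s['width'],s['wrist_force'])
p,d=grab('side');w=pts('side',d);save('side11',cv2.resize(p[100:320,130:350],None,fx=2.7,fy=2.7))
m=(w[...,2]>.16)&(w[...,2]<.19)&(np.hypot(w[...,0]-.597,w[...,1]-.152)<.045)
print('cap top z',m.sum(),np.median(w[m][:,2]))
E
```

```text
28.75 [ 1.35524798e-01  3.51391777e-01  1.44883310e+00  5.65871136e-05
  1.34319235e+00 -2.55894615e+00] [0.59739936 0.15152479 0.2001032 ] 0.17110008047581426 [-1.49989547 -0.04605371 -1.18484791]
cap top z 821 0.1775246892966646
```

View pics/side11.png

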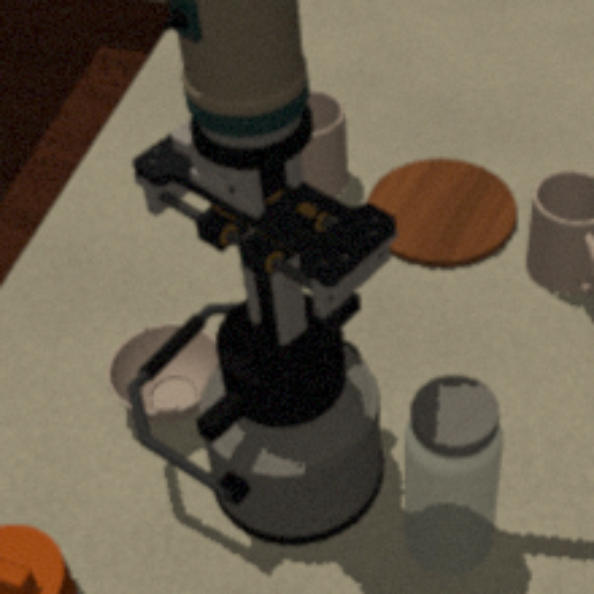

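Emit:
apply_moves([
  [[0,0,1,0,0,0,255],[0,0,1,0,0,0,255],[0,0,0,0,0,0,255]],
])

```text
time: 29.05
position: [0.5974, 0.1516, 0.2025]
eef_rot: [[-0.432, -0.902, -0.002], [-0.902, 0.432, -0.0], [0.001, 0.001, -1.0]]
wrist_force: [-2.6, -0.5, -2.0]
width: 0.169
```

Emit:
apply_moves([
  [[0,0,4,0,0,0,255],[0,0,5,0,0,0,255],[0,0,0,0,0,0,255]],
])

```text
time: 29.3
position: [0.5989, 0.1514, 0.2134]
eef_rot: [[-0.431, -0.902, 0.003], [-0.902, 0.431, -0.001], [-0.001, -0.003, -1.0]]
wrist_force: [-1.2, -0.8, 0.9]
width: 0.171
```

```bash
python3 - <<'E'
from h import *
s=robot.read_state();print(s['time'],s['position'],s['wrist_force'])
p,d=grab('side');w=pts('side',d)
m=(w[...,2]>.16)&(w[...,2]<.2)&(np.hypot(w[...,0]-.597,w[...,1]-.152)<.045)
print('cap top z',m.sum(),np.median(w[m][:,2]))
E
```

```text
29.3 [0.59886361 0.15139231 0.2134196 ] [-1.15742963 -0.7970604   0.90106839]
cap top z 909 0.1906530275328778
```

Emit:
apply_moves([
  [[0,0,10,0,0,0,255],[0,0,20,0,0,0,255],[0,0,20,0,0,0,255],[0,0,20,0,0,0,255],[0,0,20,0,0,0,255],[0,0,20,0,0,0,255],[0,0,10,0,0,0,255],[0,0,0,0,0,-0.05,255],[0,0,0,0,0,-0.11,255],[0,0,0,0,0,-0.11,255],[0,0,0,0,0,-0.11,255],[0,0,0,0,0,-0.11,255]],
])

```text
time: 30.35
position: [0.5986, 0.1516, 0.3322]
eef_rot: [[-0.808, -0.589, 0.002], [-0.589, 0.808, 0.0], [-0.002, -0.001, -1.0]]
wrist_force: [0.2, 0.4, -1.5]
width: 0.163
```

Emit:
apply_moves([
  [[-1.5,-9,0,0,0,-0.11,255],[-2.5,-15,0,0,0,-0.11,255],[-2.5,-15,0,0,0,-0.11,255],[-2.5,-15,0,0,0,-0.11,255],[-2.5,-15,0,0,0,-0.11,255],[-2.5,-15,0,0,0,-0.11,255],[-2.5,-15,0,0,0,-0.11,255],[-2.5,-15,0,0,0,-0.11,255],[-2.5,-15,0,0,0,-0.11,255],[-2.5,-15,0,0,0,-0.11,255],[-2.5,-15,0,0,0,-0.11,255],[-2.5,-15,0,0,0,-0.11,255]],
])

```text
time: 31.35
position: [0.5694, -0.0233, 0.3323]
eef_rot: [[-0.771, 0.637, 0.002], [0.637, 0.771, -0.0], [-0.002, 0.001, -1.0]]
wrist_force: [-0.0, 0.1, -2.7]
width: 0.164
```

Emit:
apply_moves([
  [[-2.5,-15,0,0,0,-0.11,255],[-2.5,-15,0,0,0,-0.11,255],[-2.5,-15,0,0,0,-0.11,255],[-2.5,-15,0,0,0,-0.11,255],[-2.5,-15,0,0,0,-0.11,255],[-2.5,-15,0,0,0,-0.11,255],[-2.5,-15,0,0,0,-0.11,255],[-2.5,-15,0,0,0,-0.11,255],[-2.5,-15,0,0,0,0,255],[-2.5,-15,0,0,0,0,255],[-1,-9,0,0,0,0,255],[0,0,0,0,0,0,255]],
])

```text
time: 32.35
position: [0.5432, -0.1834, 0.3319]
eef_rot: [[-0.003, 1.0, 0.001], [1.0, 0.003, -0.001], [-0.001, 0.001, -1.0]]
wrist_force: [-0.7, 0.1, -2.6]
width: 0.166
```

```bash
python3 - <<'E'
from h import *
s=robot.read_state();print(s['time'],s['joints'],s['position'],s['width'])
p,d=grab('side');save('side12',p)
p,d=grab('top');save('top12',p);w=pts('top',d)
p,d=grab('wrist');save('w12',p)
E
```

```text
32.35 [-4.46339339e-01  2.33085667e-01  1.29939588e+00 -9.05444561e-04
  1.60766651e+00 -4.49706513e-01] [ 0.54315227 -0.18336173  0.33191212] 0.16638498951070507
```

View pics/side12.png

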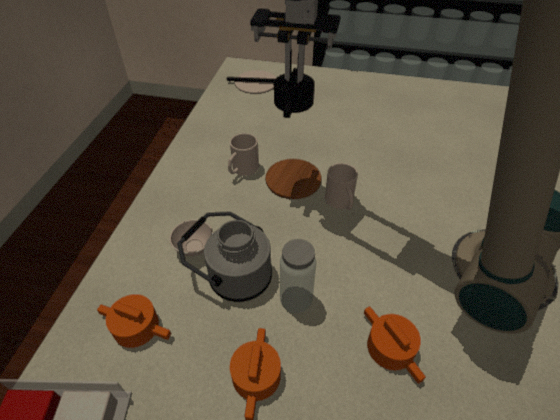

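View pics/w12.png

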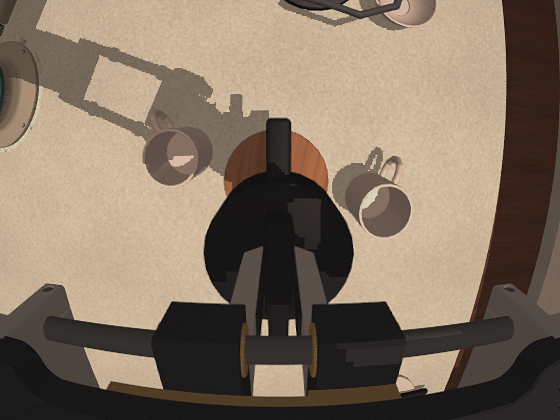

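Emit:
apply_moves([
  [[-3,-4.5,-15,0,0,0,255],[0,0,-25,0,0,0,255],[0,0,-25,0,0,0,255],[0,0,-25,0,0,0,255],[0,0,-25,0,0,0,255],[0,0,-25,0,0,0,255],[0,0,-25,0,0,0,255],[0,0,-25,0,0,0,255],[0,0,-20,0,0,0,255],[0,0,-15,0,0,0,255],[0,0,-10,0,0,0,255],[0,0,0,0,0,0,255]],
])

```text
time: 33.5
position: [0.5389, -0.1844, 0.0949]
eef_rot: [[-0.007, 1.0, -0.004], [1.0, 0.007, 0.002], [0.002, -0.004, -1.0]]
wrist_force: [-0.5, 0.1, -2.8]
width: 0.165
```

```bash
python3 - <<'E'
from h import *
s=robot.read_state();print(s['time'],s['position'],s['wrist_force'])
p,d=grab('side');save('side13',cv2.resize(p[80:300,190:410],None,fx=2.7,fy=2.7))
E
```

```text
33.5 [ 0.53885721 -0.1844169   0.094865  ] [-0.48011821  0.11172619 -2.7505491 ]
```

View pics/side13.png

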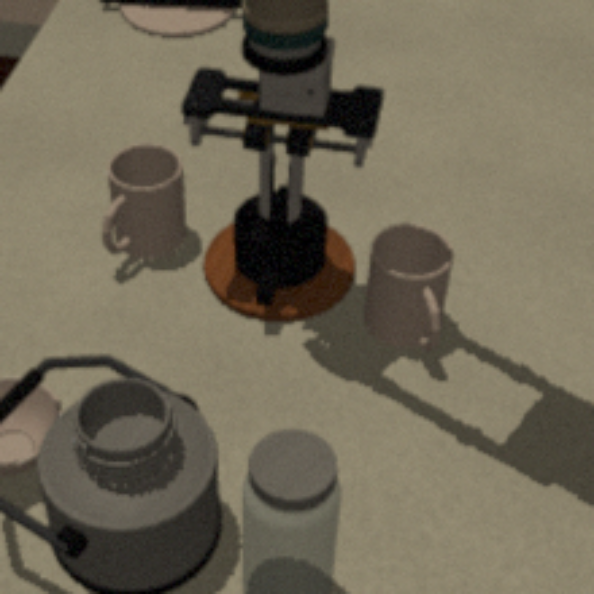

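Emit:
apply_moves([
  [[0,-3,-2,0,0,0,255],[0,0,-2,0,0,0,255],[0,0,-2,0,0,0,255],[0,0,-1.5,0,0,0,255],[0,0,-1,0,0,0,255],[0,0,0,0,0,0,255]],
])

```text
time: 34.05
position: [0.5399, -0.1889, 0.0884]
eef_rot: [[-0.005, 1.0, 0.0], [1.0, 0.005, 0.0], [0.0, 0.0, -1.0]]
wrist_force: [-0.0, 0.3, -1.9]
width: 0.166
```

Emit:
apply_moves([
  [[0,0,-0.7,0,0,0,255],[0,0,-0.7,0,0,0,255],[0,0,0,0,0,0,255]],
])

```text
time: 34.3
position: [0.5399, -0.1888, 0.0869]
eef_rot: [[-0.006, 1.0, 0.0], [1.0, 0.006, 0.0], [0.0, 0.0, -1.0]]
wrist_force: [-0.0, 0.9, -2.9]
width: 0.168
```

Emit:
apply_moves([
  [[0,0,-0.7,0,0,0,255],[0,0,-0.7,0,0,0,255],[0,0,0,0,0,0,255]],
])

```text
time: 34.55
position: [0.5399, -0.1888, 0.0854]
eef_rot: [[-0.006, 1.0, -0.0], [1.0, 0.006, 0.0], [0.0, -0.0, -1.0]]
wrist_force: [-0.2, -0.9, -1.7]
width: 0.164
```

Emit:
apply_moves([
  [[0,0,-0.5,0,0,0,255],[0,0,-0.5,0,0,0,255],[0,0,0,0,0,0,255]],
])

```text
time: 34.8
position: [0.5399, -0.189, 0.0852]
eef_rot: [[-0.006, 1.0, 0.0], [1.0, 0.006, -0.0], [-0.0, 0.0, -1.0]]
wrist_force: [-2.7, -1.3, 1.6]
width: 0.169
```

Contact (the force went from about -2.8 to +1.6 N). Releasing and rising.

Emit:
apply_moves([
  [[0,0,0,0,0,0,170],[0,0,0,0,0,0,170],[0,0,0,0,0,0,170],[0,0,0,0,0,0,170],[0,0,0,0,0,0,170],[0,0,10,0,0,0,170],[0,0,25,0,0,0,170],[0,0,30,0,0,0,170],[0,0,35,0,0,0,170],[0,0,35,0,0,0,170],[0,0,35,0,0,0,170],[0,0,0,0,0,0,170]],
])

```text
time: 35.8
position: [0.5434, -0.1905, 0.2631]
eef_rot: [[-0.006, 1.0, 0.014], [1.0, 0.006, -0.007], [-0.007, 0.014, -1.0]]
wrist_force: [0.7, -0.7, 0.9]
width: 0.332
```

Emit:
apply_moves([
  [[-20,0,20,0,0,0,170],[-30,0,10,0,0,0,170],[-30,0,0,0,0,0,170],[-30,0,0,0,0,0,170],[-30,0,0,0,0,0,170],[-30,0,0,0,0,0,170],[-20,0,0,0,0,0,170],[0,0,0,0,0,0,170]],
])

```text
time: 36.47
position: [0.3464, -0.188, 0.2851]
eef_rot: [[-0.004, 1.0, -0.001], [1.0, 0.004, -0.0], [-0.0, -0.001, -1.0]]
wrist_force: [0.1, -0.4, -0.0]
width: 0.332
```

```bash
python3 - <<'E'
from h import *
s=robot.read_state();print(s['time'],s['position'],s['width'],s['wrist_force'])
p,d=grab('side');save('side14',p);np.savez('/tmp/s14',p=p,d=d)
p,d=grab('top');save('top14',p);w=pts('top',d)
r=np.hypot(w[...,0]-.54,w[...,1]+.188)
for a,b in((.058,.068),(.078,.09)):
    m=(r<.09)&(w[...,2]>a)&(w[...,2]<b);q=w[m];print(a,m.sum(),q.min(0),q.max(0),np.median(q,0))
hsv=cv2.cvtColor(p,cv2.COLOR_RGB2HSV)
m=(w[...,2]>.006)&(w[...,2]<.03)&(hsv[...,0]<20)&(hsv[...,1]>110)&(r<.12)
print('board',w[m].min(0),w[m].max(0))
q=w-np.array([.597,.152,0]);nn=q[...,:2]@[.948,-.32];uu=q[...,:2]@[.32,.948]
m=(nn>.1)&(nn<.15)&(q[...,2]>.07)&(abs(uu)<.05);print('bail',m.sum(),nn[m].mean(),np.median(w[m],0))
E
```

```text
36.4667 [ 0.34638593 -0.18797282  0.28509791] 0.33207744054978255 [ 0.05658961 -0.41885069 -0.00918419]
0.058 822 [ 0.49459484 -0.23500222  0.05812207] [ 0.58630365 -0.14129461  0.06785357] [ 0.53502352 -0.18761508  0.0623875 ]
0.078 140 [ 0.53324839 -0.21775978  0.07840781] [ 0.54744622 -0.15870788  0.08813413] [ 0.54028418 -0.18768966  0.08418488]
board [ 0.46223654 -0.26590846  0.00645634] [ 0.62009838 -0.10961012  0.02965051]
bail 195 0.11981966105155606 [0.71011594 0.11235019 0.09522233]
```

View pics/side14.png

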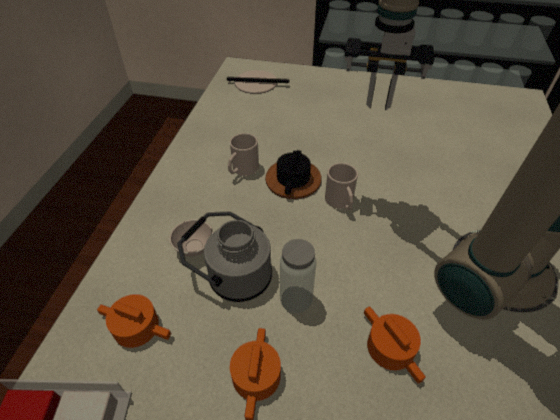

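View pics/top14.png

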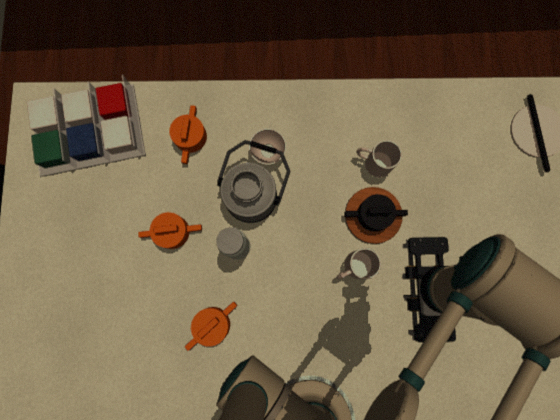

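The cap stands centred on the board at top-view pixel (376,212). The handle lies folded over the bowl at (267,145), and the jar, bowl and mugs are where they were. Handing in.

```bash
python3 -c "
from h import *
print(workorder.finish_job())"
```

```text
the job is handed in; nothing more can be done
None
```

The job is handed in: the handle is folded down, and the black cap is off the container and standing upright on the round board. `finish_job` gives no verdict, so what follows rests on my own checks, and the clock read 36.5 s of the allowed 72 s just before handing in.

**What I did**
1. I pushed the handle down to its stop on the bowl side, away from the jar.
2. I gripped the cap's fin and unscrewed it in four strokes, about 2.17 turns and 19.5 mm of rise.
3. A small test lift showed the thread had let go, so I lifted the cap clear and set it on the board with its arms pointing between the mugs.
4. I opened the jaws and drew the arm well back.

**What the last checks showed**
- **Cap position:** The fin's centre is within about 1 mm of the board's centre. The fin's top is at 84 mm, where 84 mm is expected for a cap standing flat.
- **Cap upright:** The flat top measured 62 mm, as expected for a cap standing level. I did not measure its tilt separately.
- **Board:** It is within about 2 mm of where it started.
- **Handle:** The bar's upper side is at 95 mm, which matches the handle lying at its 1.45 rad stop.
- **Jar, bowl and mugs:** They look unmoved in both camera views, at the same pixels as at the start. I judged this by eye and did not remeasure them.

I saw no failed or conflicting checks. No force reading between moves exceeded about 6 N.

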